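# Batch-clamp carved rosettes in the ratchet-knob fixture

### The arm

A 6-joint arm with a two-finger parallel gripper is mounted at the origin on the work surface. World frame = base frame: x ahead of the robot, y to its left, z up, the work surface at z = 0. Lengths are in m, angles in rad, forces in N, time in s.
With the tool pointing down it reaches from about 0.2 to 0.875 m from the base axis. Payload 3.4 kg.
Tool frame: the origin (TCP) lies between the finger pads, 19 mm behind the fingertips; this is the grasp point; z points along the fingers, y is the line along which they close (so a half turn about z gives the same grasp; the last joint's range is limited). The gripper opens to 94 mm and grips with 3 to 60 N. Pads are 16 mm wide; open, the fingers measure 119 mm over their backs; the gripper's body (75 mm by 177 mm) begins 78 mm behind the grasp point.
Start: joints at [-1.226, 0.276, 1.505, -0, 1.361, -0.121], TCP at [0.258, -0.514, 0.224] pointing down, gripper open.
Joint ranges: [-2.89, 2.89], [-0.75, 2.08], [0.22, 2.7], [-1.18, 4.32], [0.11, 2.71], [-2.7, 2.7]. Speed limits (rad/s): [2.57, 2.57, 3.14, 3.14, 3.14, 3.14].

### API

Orientations are given as a 3x3 rotation matrix whose columns are the frame's x, y, z axes.
In Python, from bench import manip gives the robot as it stands. The module is installed in compiled form; this text tells all that it offers.
- The arm moves only by the shell command python3 -m crank 'ROWS' [FORCE]. ROWS is JSON, a list of rows, each a list of 7 numbers: the shift along the world's x, y, z in mm, then the turn, a rotation vector about the world's x, y, z in degrees, then the finger opening in mm, from 0 to 94. A call has exactly 10 rows; each row is the pose to reach, as a shift and turn from the pose commanded when the call began; what a row does not reach only later rows make up. A row lasts 1/12 s, in which the tool goes at most 41.7 mm and 7.16 degrees, less where a joint would pass 70% of its speed; a pose out of reach is approached as far as the arm can. A call with a gripper value outside its range is refused whole. The fingers move at their own pace and stop on an object; FORCE is the grip in N (left out, the last holds). Time passes only in rows, so rows that repeat a pose let the fingers close, or fill a call up. It gives the time, the measured TCP pose, the force, the opening and the grip force at its end, in the units of the state.
- manip.observe(): the state, without advancing time (a new reading comes with each control period).
- manip.grab_frame(name): name is "scene" or "top" or "wrist"; returns the picture (420x560x3 uint8, blue, green, red); there is no depth.
- manip.camera_params(name): a dict with "mtx" (3x3 intrinsics, pixels), "position" and "attitude" of the camera in the world. Camera axes: x right, y down, z forward; pixel columns grow to the right and rows downward; lengths in m; the calibration is good to about 2 mm. A picture is of the moment at which its call begins: read the wrist's pose just before it. camera_params takes no time and is no camera call; for the wrist camera it gives the pose at the moment of the call.
- manip.hand_in(): hands the job in; it is judged then, once.
The state is a dict: "clock": time; "joint_positions": joint angles; "qd": joint speeds; "tau": joint torques, N m; "ee_pos": TCP position; "tcp_rot": TCP orientation; "wrist_force": force on the tool from outside, world axes, zero at the start; "wrist_torque": the same for the moment, N m; "opening": finger opening in m; "grasp_force": force on a finger pad.
Only numpy, scipy, OpenCV 4.12 (cv2) and the standard library are available. Lean on these libraries where they do the work, as an engineer would, in place of code of your own. Each camera call takes 0.05 s, during which the arm holds its last target. There are 200 camera calls.

### The job

Set up the clamping fixture with the next batch: open its jaw with the knob, put the plain leftover block that lies in it into the scrap box, and lay every carved rosette block from the crate face up, side by side, between the jaw and the fence (the blanks and offcuts stay in the crate). The carvings are delicate: grip them gently, with no more than 35 N. When all are in, tighten the ratchet knob clockwise until the jaw holds every block flat against the fence and the knob slips by at least one click, and leave it so, with the mallet, the gouge and the tin beyond undisturbed.

Things in the scene. Friction and masses are not known exactly. Their poses are not given: they have to be found in the camera images.
- rosette1: Carved rosette corner block, wood, 30 to 45 g: square base 50 x 50 x 14 mm, on it a central square boss 30 x 30 mm (z = 14 to 32 mm, sides parallel to the base) with a small flower on top (to 36 mm). Starts in the crate, face up. Origin: centre of the underside, z up. None when absent (2 to 4 are there). Bruised by a grip over 35 N (over 75 N on both fingers together).
- rosette2: Another carved rosette block, the same as rosette1 (None when absent).
- rosette3: Another carved rosette block, the same as rosette1 (None when absent).
- rosette4: Another carved rosette block, the same as rosette1 (None when absent).
- blank1: An uncarved square blank of the same wood, 50 x 50 x 14 mm, flat, without a boss; lies in the crate and stays there. Origin: centre of the underside.
- blank2: Another blank, the same as blank1.
- moulding: A stub of stepped moulding, 62 x 26 x 13 mm high, lying in the crate; stays there. Origin: centre of the underside.
- strip: An offcut strip, 58 x 17 x 10 mm high, lying in the crate; stays there. Origin: centre of the underside.
- crate: Low-sided plywood crate, 172 (x) x 290 (y) x 24 mm high, walls and floor 6 mm thick, fixed to the bench. Origin: centre of the underside.
- fixture: Clamping fixture, fixed; origin under its aluminium plate, whose top (the bed) is at z = 12 mm. x points from the knob to the fence, y along the jaws. Fence 12 mm high above the bed, face at x = +60 mm, y from -125 to 125; facing it the sliding jaw. Blocks lie between them. Cam housing at x = -66, y = 0, top at z = 40; guide blocks at x = -60, y = +-90, top z = 22.
- jaw: The fixture's sliding jaw bar, 25 (x) x 250 (y) x 12 mm high, on the bed. Origin: centre of its underside; its clamping face lies 12.5 mm ahead (fixture +x) of the origin. Fully open, the face is 61 mm from the fence; it closes by 3.5 mm per radian of the spindle and stays where it is left (self-locking).
- spindle (a joint): Turn of the cam spindle under the knob, rad: 0 = jaw fully open, growing clockwise seen from above as the jaw closes; starts at 2.05 to 2.35 (gap about 53 mm). Blocks 50 mm wide stop it at about 3.15. Turns against 0.10 N m of friction; ends of travel at 0 and 4.4.
- knob (a joint): Slip of the knob on the spindle, rad: 0 at the start and while the knob carries the spindle along; grows once the jaw is tight and the ratchet slips clockwise at its set torque of 0.22 N m, one click per 0.26 rad. Anticlockwise the knob drives the spindle back without slipping.
- knob_grip (a point): On the knob's vertical axis at the TCP height to grip it, 76 mm above the fixture's origin. The knob is a black wing (bar) 56 mm long, 14 mm thick, from 22 mm below to 8 mm above this point, on a disc of 48 mm diameter. The point's x axis runs along the wing; grip across y. Clockwise from above tightens.
- leftover: Leftover plain block of wood, 46 (x) x 90 (y) x 26 mm (z), no carving, lying loose on the fixture's bed between the jaws, long side along the jaws. Origin: centre of the underside. About 65 g; not delicate.
- scrap_box: Open plywood scrap box, 130 x 130 x 50 mm high, walls and floor 6 mm thick, fixed to the bench. Origin: centre of the underside.
- mallet: Carver's mallet, 275 mm long, head 110 x 75 x 70 mm; lying beyond the fixture; a bystander. Origin: on the bench under its middle, handle to -x.
- gouge: Carving gouge lying on the bench beyond the crate, 245 mm long along x, 28 mm high; a bystander.
- wax_tin: Round tin, 72 mm diameter, 45 mm high, beyond the fixture and the crate; a bystander. Origin: centre of the underside.
There are look-alikes about, which are no part of the job. What is shaped like the rosette3 but blue or red is not meant.

How it is judged:
On the way, in this order (a step that is already met when the one before it is completed fails the run):
1. every rosette present lies face up on the bed between the fence and the jaw (x of rosette1 in the frame of fixture between 0.02 and 0.04 m and y of rosette1 in the frame of fixture between -0.108 and 0.108 m and z of rosette1 in the frame of fixture between 0.008 and 0.017 m and angle between each of rosette1, rosette2, rosette3, rosette4's own z axis and vertical below 0.08 rad and x of rosette2 in the frame of fixture between 0.02 and 0.04 m and y of rosette2 in the frame of fixture between -0.108 and 0.108 m and z of rosette2 in the frame of fixture between 0.008 and 0.017 m and x of rosette3 in the frame of fixture between 0.02 and 0.04 m and y of rosette3 in the frame of fixture between -0.108 and 0.108 m and z of rosette3 in the frame of fixture between 0.008 and 0.017 m and x of rosette4 in the frame of fixture between 0.02 and 0.04 m and y of rosette4 in the frame of fixture between -0.108 and 0.108 m and z of rosette4 in the frame of fixture between 0.008 and 0.017 m), for 0.2 s.
2. the knob has slipped by a click with the jaw pressing every rosette against the fence (x of rosette1 in the frame of fixture between 0.0315 and 0.0375 m and y of rosette1 in the frame of fixture between -0.108 and 0.108 m and z of rosette1 in the frame of fixture between 0.008 and 0.017 m and angle between each of rosette1, rosette2, rosette3, rosette4's own z axis and vertical below 0.08 rad and contact force between jaw and rosette1 above 1.5 N and x of rosette2 in the frame of fixture between 0.0315 and 0.0375 m and y of rosette2 in the frame of fixture between -0.108 and 0.108 m and z of rosette2 in the frame of fixture between 0.008 and 0.017 m and contact force between jaw and rosette2 above 1.5 N and x of rosette3 in the frame of fixture between 0.0315 and 0.0375 m and y of rosette3 in the frame of fixture between -0.108 and 0.108 m and z of rosette3 in the frame of fixture between 0.008 and 0.017 m and contact force between jaw and rosette3 above 1.5 N and x of rosette4 in the frame of fixture between 0.0315 and 0.0375 m and y of rosette4 in the frame of fixture between -0.108 and 0.108 m and z of rosette4 in the frame of fixture between 0.008 and 0.017 m and contact force between jaw and rosette4 above 1.5 N and value of joint knob above 0.26 rad), for 0.2 s.
At the end, for the whole second after the job is handed in: Each rosette face up on the bed (tilt < 0.08 rad, within 5 mm of the bed), centre at fixture x 31.5 to 37.5 mm, |y| < 108 mm, pressed by the jaw with > 1.5 N; knob slipped > 0.26 rad; leftover at rest in the scrap box; blanks and offcuts still in the crate (all of step 2 and x of leftover in the frame of scrap_box between -0.065 and 0.065 m and y of leftover in the frame of scrap_box between -0.065 and 0.065 m and z of leftover in the frame of scrap_box below 0.045 m and linear speed of leftover below 0.03 m/s and x of blank1 in the frame of crate between -0.085 and 0.085 m and y of blank1 in the frame of crate between -0.145 and 0.145 m and x of blank2 in the frame of crate between -0.085 and 0.085 m and y of blank2 in the frame of crate between -0.145 and 0.145 m and x of moulding in the frame of crate between -0.085 and 0.085 m and y of moulding in the frame of crate between -0.145 and 0.145 m and x of strip in the frame of crate between -0.085 and 0.085 m and y of strip in the frame of crate between -0.145 and 0.145 m); the robot touches nothing.
It fails at once if a carved rosette is gripped too hard: over 75 N on the two fingers together (contact force between the fingers and rosette1 above 75 N or contact force between the fingers and rosette2 above 75 N or contact force between the fingers and rosette3 above 75 N or contact force between the fingers and rosette4 above 75 N).
It fails at once if the mallet, the gouge or the tin is moved by more than 40 mm (distance of any of mallet, gouge, wax_tin from where it was at the start of the episode above 0.04 m).
Of rosette1, rosette2, rosette3, rosette4 only 2 to 4 are there at a start; the rules pass over those that are not, and their reading is None.
At some moment in a run one of rosette1, rosette2, rosette3, rosette4 may be knocked a few centimetres aside while the robot is not near it.
Once in a run the grip may slacken for a moment while it holds something.
It also fails if it takes over 208 s, if anything falls off the work surface, if the arm or the gripper's body presses on something with over 40 N, if the wrist force passes 120 N, or if a joint passes its speed limit or range.

## Working session

There is one attempt and no reset: what is moved stays moved. The work goes in short steps, Python scripts to look and compute and a shell command to move; the robot and the scene stay as the last step left them, time stands still between calls to the robot, and variables do not carry over. Pictures are saved under pics/ and viewed, at most 14 in all, crops included, and the job is handed in when it is done.

```bash
mkdir -p pics; python3 - <<'E'
from bench import manip
import cv2
for n in("top","scene"):
    f=manip.grab_frame(n);cv2.imwrite(f"pics/{n}0.png",cv2.resize(f,(800,600),interpolation=cv2.INTER_CUBIC))
    p=manip.camera_params(n);print(n,p)
s=manip.observe();print(s["clock"],s["ee_pos"],s["tcp_rot"],s["opening"])
E
```

```text
top {'mtx': array([[493.84569645,   0.        , 270.8785798 ],
       [  0.        , 493.84569645, 214.21251258],
       [  0.        ,   0.        ,   1.        ]]), 'position': array([ 0.42751987, -0.0120398 ,  1.34831054]), 'attitude': array([[ 0.02581881, -0.99654107,  0.0789892 ],
       [-0.99966071, -0.02601009, -0.00139353],
       [ 0.00344323, -0.07892642, -0.9968745 ]])}
scene {'mtx': array([[461.90631122,   0.        , 279.90012951],
       [  0.        , 461.90631122, 214.56092342],
       [  0.        ,   0.        ,   1.        ]]), 'position': array([ 1.25244194, -0.10026031,  1.24216015]), 'attitude': array([[ 0.12971697,  0.84267901, -0.52255679],
       [ 0.99144443, -0.10250053,  0.08081824],
       [ 0.01454148, -0.52856951, -0.84876547]])}
0.1 [ 0.25807675 -0.51328488  0.22347972] [[ 8.93452296e-01  4.49157720e-01 -5.80291055e-04]
 [ 4.49158050e-01 -8.93450881e-01  1.60279039e-03]
 [ 2.01444124e-04 -1.69265915e-03 -9.99998547e-01]] 0.09421442206704644
```

View pics/top0.png

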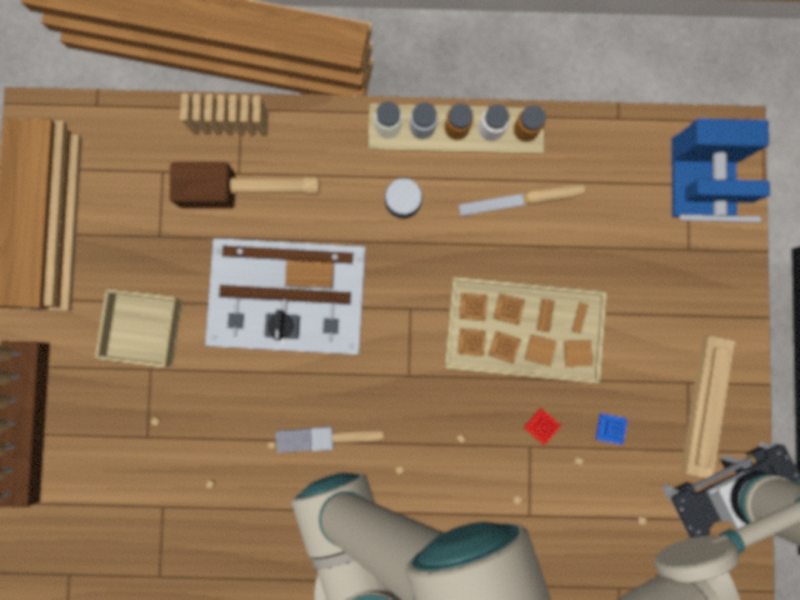

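View pics/scene0.png

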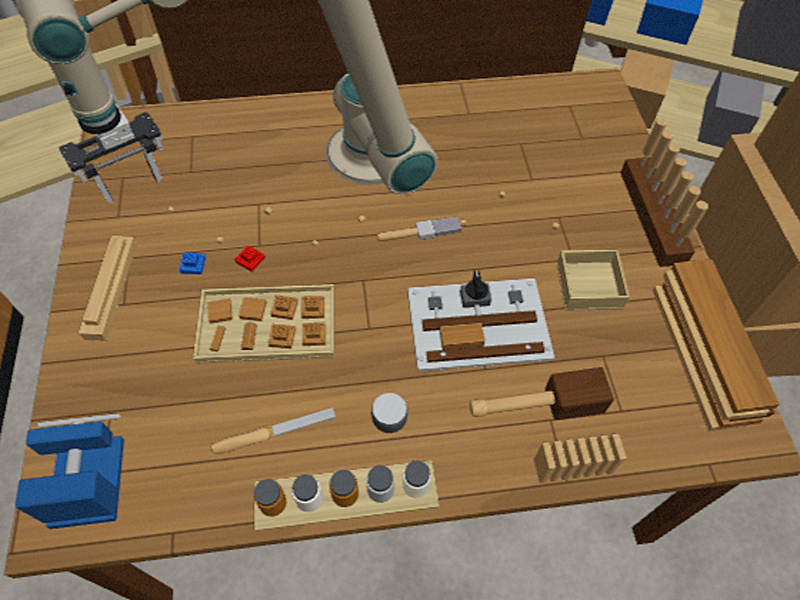

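Top view shows four rosettes in the crate's left half (800-px picture): (473,305), (508,308), (471,341), (505,347). The leftover is at (310,273), the knob at (283,324) and the scrap box at (140,328).

```bash
cat > h.py <<'E'
import numpy as np, cv2
from bench import manip
def p2w(p,u,v,z):
    "full-resolution pixel -> world on plane z, given camera params p"
    d=p["attitude"]@np.linalg.inv(p["mtx"])@np.array([u,v,1.]); return p["position"]+d*(z-p["position"][2])/d[2]
def w2p(p,w):
    c=p["attitude"].T@(np.asarray(w)-p["position"]); q=p["mtx"]@c; return q[:2]/q[2]
def pose():
    s=manip.observe(); R=s["tcp_rot"]; print("t",round(s["clock"],2),"tcp",(s["ee_pos"]*1000).round(1),"yaw of x",np.degrees(np.arctan2(R[1,0],R[0,0])).round(2),"open",round(s["opening"]*1000,1),"grip",round(float(s["grasp_force"]),1),"tilt",(R[:,2]*57.3).round(2)[:2]); return s
E
python3 - <<'E'
from h import *
p=manip.camera_params("top")
for n,(u,v,z) in dict(r1=(473,305,.036),r2=(508,308,.036),r3=(471,341,.036),r4=(505,347,.036),left=(310,273,.038),knob=(282,324,.08),box=(140,328,.05),fx0=(208,346,.012),fx1=(213,240,.012),fx2=(364,247,.012),fx3=(358,354,.012),c0=(454,279,.024),c1=(606,292,.024),c2=(600,382,.024),c3=(446,367,.024)).items(): print(n,(p2w(p,u*.7,v*.7,z)*1000).round(0))
w=manip.camera_params("wrist");s=manip.observe();R=s["tcp_rot"]
print(R.T@(w["position"]-s["ee_pos"]),R.T@w["attitude"],w["mtx"])
E
```

```text
r1 [ 538. -174.   36.]
r2 [ 534. -240.   36.]
r3 [ 470. -172.   36.]
r4 [ 461. -235.   36.]
left [589. 132.  38.]
knob [491. 174.  80.]
box [478. 439.  50.]
fx0 [449. 322.  12.]
fx1 [651. 322.  12.]
fx2 [645.  33.  12.]
fx3 [441.  38.  12.]
c0 [ 587. -139.   24.]
c1 [ 570. -427.   24.]
c2 [ 400. -416.   24.]
c3 [ 421. -127.   24.]
[ 0.08027268  0.00068415 -0.16059906] [[-8.15047889e-05 -9.60857013e-01 -2.77044749e-01]
 [ 9.99999931e-01  2.20999540e-05 -3.70841460e-04]
 [ 3.62448294e-04 -2.77044760e-01  9.60856945e-01]] [[321.66097183   0.         274.76644725]
 [  0.         321.66097183 206.50699202]
 [  0.           0.           1.        ]]
```

```bash
python3 -m crank '[[40,30,10,0,0,-5,94],[80,60,10,0,0,-10,94],[110,90,10,0,0,-15,94],[140,120,10,0,0,-20,94],[170,150,10,0,0,-25,94],[200,180,10,0,0,-26.7,94],[225,205,10,0,0,-26.7,94],[250,230,10,0,0,-26.7,94],[272,243,10,0,0,-26.7,94],[272,243,10,0,0,-26.7,94]]' 20
python3 -m crank '[[0,0,0,0,0,0,94],[0,0,0,0,0,0,94],[0,0,0,0,0,0,94],[0,0,0,0,0,0,94],[0,0,0,0,0,0,94],[0,0,0,0,0,0,94],[0,0,0,0,0,0,94],[0,0,0,0,0,0,94],[0,0,0,0,0,0,94],[0,0,0,0,0,0,94]]'
python3 - <<'E'
from h import *
import pickle
pose();p=manip.camera_params("wrist");f=manip.grab_frame("wrist")
pickle.dump((p,f),open("crate.pkl","wb"))
cv2.imwrite("pics/crate1.png",cv2.resize(f,(800,600),interpolation=cv2.INTER_CUBIC))
E
```

```text
clock: 0.93
ee_pos: [0.5346, -0.2665, 0.2336]
tcp_rot: [[1.0, 0.006, 0.003], [0.006, -1.0, 0.003], [0.003, -0.003, -1.0]]
wrist_force: [0.2, -0.7, 0.1]
opening: 0.0939
grasp_force: 0.0
clock: 1.77
ee_pos: [0.5302, -0.2709, 0.2343]
tcp_rot: [[1.0, -0.0, 0.0], [-0.0, -1.0, -0.0], [0.0, 0.0, -1.0]]
wrist_force: [0.4, 0.5, 0.7]
opening: 0.0938
grasp_force: 0.0
t 1.77 tcp [ 530.2 -270.9  234.3] yaw of x -0.02 open 93.8 grip 0.0 tilt [ 0.   -0.01]
```

View pics/crate1.png

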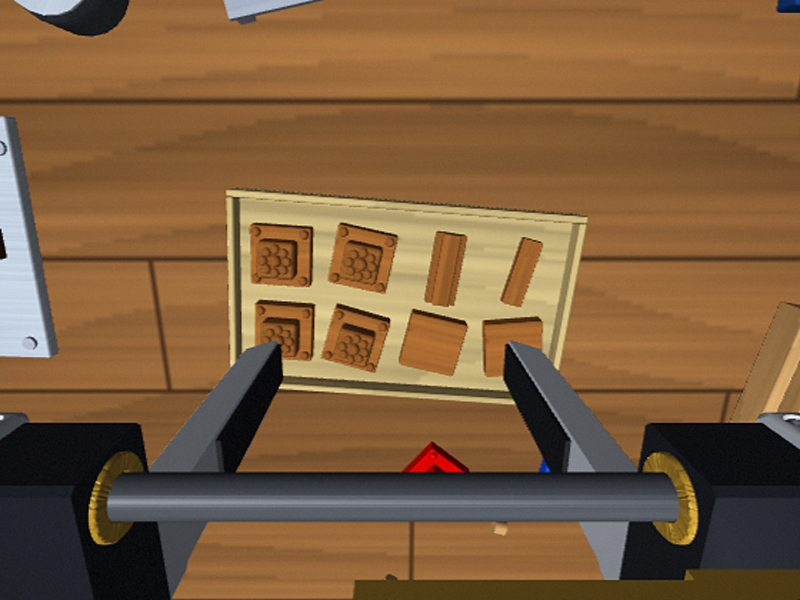

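Wrist view confirms four rosettes, in 800-px coordinates at about (280,257), (362,260), (284,331) and (356,340). The blanks are at (433,342) and (512,345), the moulding at (446,268) and the strip at (521,271).

```bash
python3 -m crank '[[3,40,0,0,0,0,94],[6,80,0,0,0,0,94],[9,120,0,0,0,0,94],[12,160,0,0,0,0,94],[15,200,0,0,0,0,94],[18,240,0,0,0,0,94],[21,280,0,0,0,0,94],[24,320,0,0,0,0,94],[27,360,0,0,0,0,94],[30,400,0,0,0,0,94]]' | head -2
python3 -m crank '[[0,40,0,0,0,0,94],[0,40,0,0,0,0,94],[0,40,0,0,0,0,94],[0,40,0,0,0,0,94],[0,40,0,0,0,0,94],[0,40,0,0,0,0,94],[0,40,0,0,0,0,94],[0,40,0,0,0,0,94],[0,40,0,0,0,0,94],[0,40,0,0,0,0,94]]' | head -2
python3 - <<'E'
from h import *
import pickle
pose();p=manip.camera_params("wrist");f=manip.grab_frame("wrist")
pickle.dump((p,f),open("fix.pkl","wb"))
cv2.imwrite("pics/fix1.png",cv2.resize(f,(800,600),interpolation=cv2.INTER_CUBIC))
p,f=pickle.load(open("crate.pkl","rb"))
cv2.imwrite("pics/crate2.png",cv2.resize(f[145:275,165:290],(577,600),interpolation=cv2.INTER_CUBIC))
E
```

```text
clock: 2.65
ee_pos: [0.5601, 0.1313, 0.2345]
clock: 3.48
ee_pos: [0.5603, 0.1687, 0.2344]
t 3.48 tcp [560.3 168.7 234.4] yaw of x -0.06 open 93.5 grip 0.0 tilt [ 0.   -0.01]
```

View pics/fix1.png

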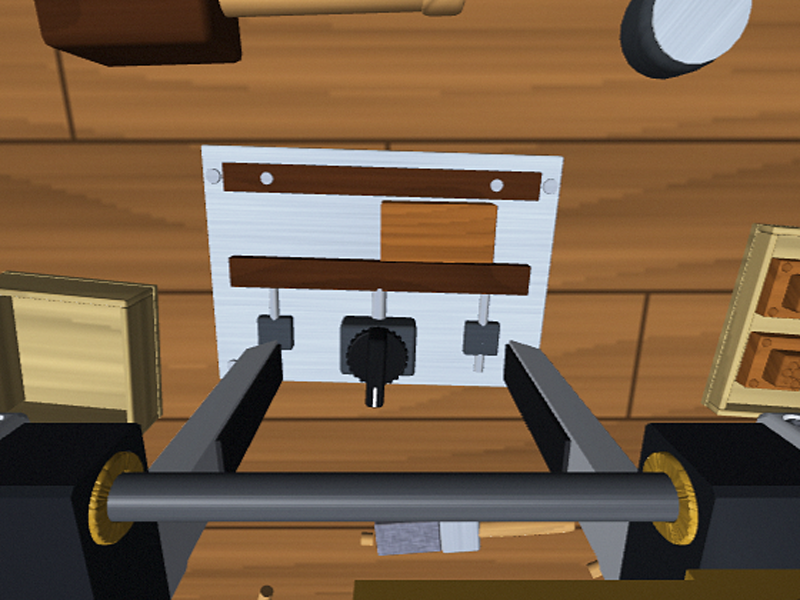

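View pics/crate2.png

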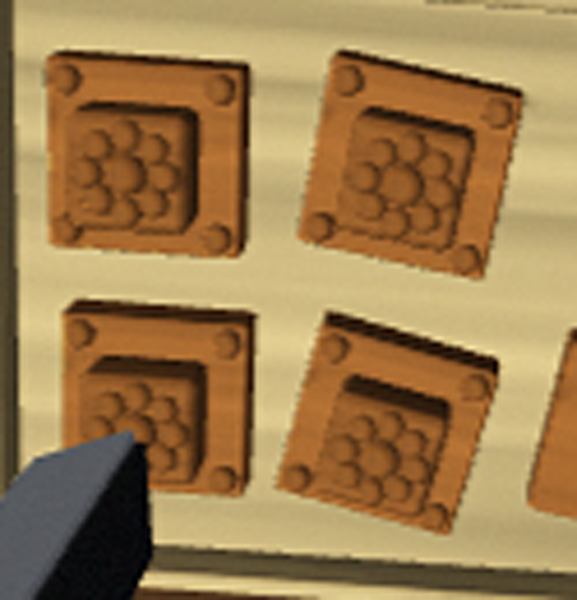

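Fixture picture (800-px coordinates): the fence top's front edge runs (223,190)–(541,200) and the jaw is at (380,275). The leftover spans (381,203)–(496,263) and the knob wing runs vertically near (375,370). An enlarged crop will help with the knob and leftover.

```bash
python3 - <<'E'
import pickle,cv2
p,f=pickle.load(open("fix.pkl","rb"))
cv2.imwrite("pics/fix2.png",cv2.resize(f[95:290,150:400],(769,600),interpolation=cv2.INTER_CUBIC))
E
```

```text
(no output)
```

View pics/fix2.png

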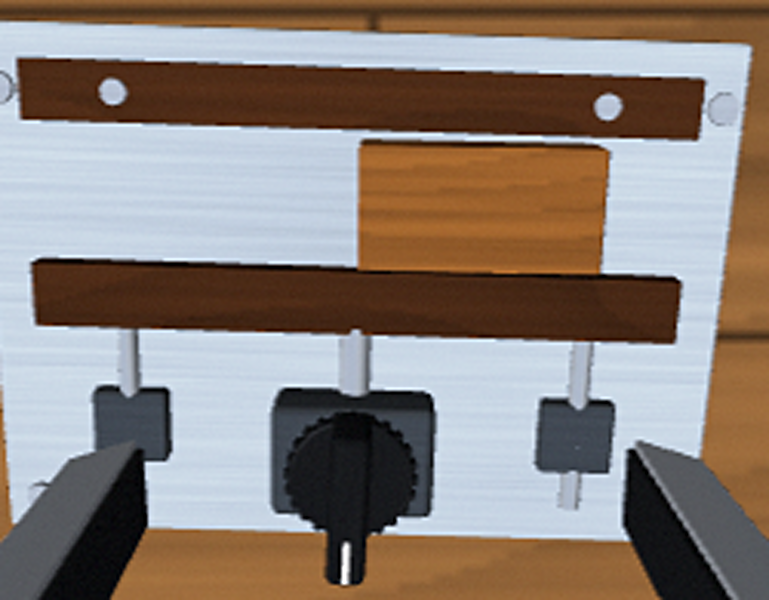

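```bash
python3 - <<'E'
from h import *
import pickle
def W(p,off,s,u,v,z): return p2w(p,(u+.5)/s-.5+off[0],(v+.5)/s-.5+off[1],z)*1000
p,_=pickle.load(open("fix.pkl","rb")); g=lambda u,v,z:W(p,(150,95),3.076,u,v,z).round(1)
for n,a in dict(fL=(20,118,.024),fR=(699,139,.024),jL=(36,267,.024),jR=(680,284,.024),LTL=(360,146,.038),LTR=(607,152,.038),LBR=(600,274,.038),disc=(351,472,.054),discL=(285,472,.054),discR=(417,472,.054),wtop=(350,440,.084),wbot=(346,583,.084),wbl=(327,583,.084),wbr=(364,583,.084)).items(): print(n,g(*a))
fL,fR=g(20,118,.024),g(699,139,.024); d=(fL-fR)[:2]; print("len",np.hypot(*d)); yv=d/np.hypot(*d); xv=np.array([yv[1],-yv[0]]); m=(fL+fR)[:2]/2
O=m-60*xv; print("fixture origin",O,"yaw",np.degrees(np.arctan2(xv[1],xv[0])),"knob",O-66*xv)
top=manip.camera_params("top")
p,_=pickle.load(open("crate.pkl","rb")); g=lambda u,v,z:W(p,(165,145),4.616,u,v,z)
R=dict(r1=[(49,62),(243,72),(237,255),(50,243)],r2=[(338,60),(521,96),(485,278),(302,241)],r3=[(65,312),(250,322),(243,495),None],r4=[(324,325),(497,374),(450,534),(277,487)])
F=dict(r1=(125,172),r2=(402,183),r3=(140,432),r4=(382,458))
for k,c in R.items():
    q=[g(*x,.020)[:2] if x else None for x in c]; ctr=(q[0]+q[2])/2; e=q[0]-q[1]; e2=q[1]-q[2]
    print(k,ctr.round(1),"flower",g(*F[k],.042)[:2].round(1),"side",np.hypot(*e).round(1),np.hypot(*e2).round(1),"yaw",(np.degrees(np.arctan2(-e[0],e[1]))).round(1),(np.degrees(np.arctan2(e2[1],e2[0]))).round(1))
E
```

```text
fL [620.2 301.4  24. ]
fR [612.4  52.2  24. ]
jL [564.7 301.   24. ]
jR [557.8  54.8  24. ]
LTL [611.2 176.7  38. ]
LTR [609.   88.9  38. ]
LBR [564.7  88.8  38. ]
disc [493.  180.6  54. ]
discL [493.1 205.2  54. ]
discR [493. 156.  54.]
wtop [517.7 179.7  84. ]
wbot [463.9 181.7  84. ]
wbl [463.9 188.4  84. ]
wbr [463.9 175.4  84. ]
len 249.32204074249032
fixture origin [556.32936942 178.67709036] yaw -1.792781785588929 knob [490.36167579 180.74188976]
r1 [ 536.2 -178.3] flower [ 537.7 -178.8] side 48.8 47.9 yaw -3.0 -4.7
r2 [ 533.3 -247.1] flower [ 535.  -245.8] side 47.0 48.8 yaw -11.2 -11.0
r3 [ 469.3 -176.7] flower [ 470.3 -177.8] side 48.8 49.9 yaw -3.3 -5.0
r4 [ 461.6 -239.1] flower [ 463.2 -239.2] side 47.8 48.6 yaw -16.7 -15.6
```

Fixture origin is about (556.3, 178.7) with yaw −1.8°. The knob is at (490.4, 180.7) and its wing lies along the fixture's x. I'll go to the knob, grip it and turn it anticlockwise by 115°.

```bash
python3 -m crank '[[-35,6,0,0,0,-1,94],[-70,12,0,0,0,-2,94],[-70,12,-30,0,0,-2,80],[-70,12,-60,0,0,-2,70],[-70,12,-90,0,0,-2,60],[-70,12,-110,0,0,-2,50],[-70,12,-130,0,0,-2,50],[-70,12,-145,0,0,-2,50],[-70,12,-157,0,0,-2,50],[-70,12,-157,0,0,-2,50]]' 50
python3 -m crank '[[0,0,0,0,0,0,50],[0,0,0,0,0,0,30],[0,0,0,0,0,0,10],[0,0,0,0,0,0,5],[0,0,0,0,0,0,5],[0,0,0,0,0,0,5],[0,0,0,0,0,0,5],[0,0,0,0,0,0,5],[0,0,0,0,0,0,5],[0,0,0,0,0,0,5]]'

```

```text
clock: 4.37
ee_pos: [0.4884, 0.1808, 0.075]
tcp_rot: [[0.999, -0.035, -0.005], [-0.035, -0.999, -0.001], [-0.005, 0.001, -1.0]]
wrist_force: [-1.0, 0.6, 0.4]
opening: 0.0502
grasp_force: 0.0
clock: 5.2
ee_pos: [0.4905, 0.1815, 0.0776]
tcp_rot: [[0.999, -0.035, 0.001], [-0.035, -0.999, 0.0], [0.001, -0.0, -1.0]]
wrist_force: [-0.3, 1.5, 2.5]
opening: 0.0136
grasp_force: 50.0
```

```bash
python3 -m crank '[[0,0,0,0,0,6,5],[0,0,0,0,0,12,5],[0,0,0,0,0,18,5],[0,0,0,0,0,24,5],[0,0,0,0,0,30,5],[0,0,0,0,0,36,5],[0,0,0,0,0,42,5],[0,0,0,0,0,48,5],[0,0,0,0,0,54,5],[0,0,0,0,0,60,5]]'
python3 -m crank '[[0,0,0,0,0,6,5],[0,0,0,0,0,12,5],[0,0,0,0,0,18,5],[0,0,0,0,0,24,5],[0,0,0,0,0,30,5],[0,0,0,0,0,36,5],[0,0,0,0,0,42,5],[0,0,0,0,0,48,5],[0,0,0,0,0,54,5],[0,0,0,0,0,54,5]]'
python3 -m crank '[[0,0,0,0,0,0,25],[0,0,0,0,0,0,40],[0,0,0,0,0,0,50],[0,0,30,0,0,0,50],[0,0,60,0,0,0,50],[0,0,90,0,0,0,60],[0,0,90,0,0,0,80],[35,-10,90,0,0,0,94],[70,-30,90,0,0,0,94],[90,-50,90,0,0,-20,94]]' 35
python3 - <<'E'
from h import *
pose()
f=manip.grab_frame("top");cv2.imwrite("pics/top1.png",cv2.resize(f[150:260,60:270],(800,419),interpolation=cv2.INTER_CUBIC))
E
```

```text
clock: 6.03
ee_pos: [0.4904, 0.1817, 0.0776]
tcp_rot: [[0.526, 0.85, 0.001], [0.85, -0.526, 0.001], [0.001, -0.0, -1.0]]
wrist_force: [-1.0, 1.9, 2.8]
opening: 0.0134
grasp_force: 49.9
clock: 6.87
ee_pos: [0.4903, 0.1817, 0.0776]
tcp_rot: [[-0.376, 0.927, 0.0], [0.927, 0.376, 0.001], [0.001, 0.001, -1.0]]
wrist_force: [-0.3, 2.6, 4.4]
opening: 0.0134
grasp_force: 50.0
clock: 7.7
ee_pos: [0.5833, 0.1307, 0.167]
tcp_rot: [[-0.254, 0.967, 0.003], [0.967, 0.254, -0.0], [-0.001, 0.003, -1.0]]
wrist_force: [0.3, 0.2, -0.3]
opening: 0.0771
grasp_force: 0.0
t 7.7 tcp [583.3 130.7 167. ] yaw of x 104.73 open 77.1 grip 0.0 tilt [ 0.17 -0.02]
```

View pics/top1.png

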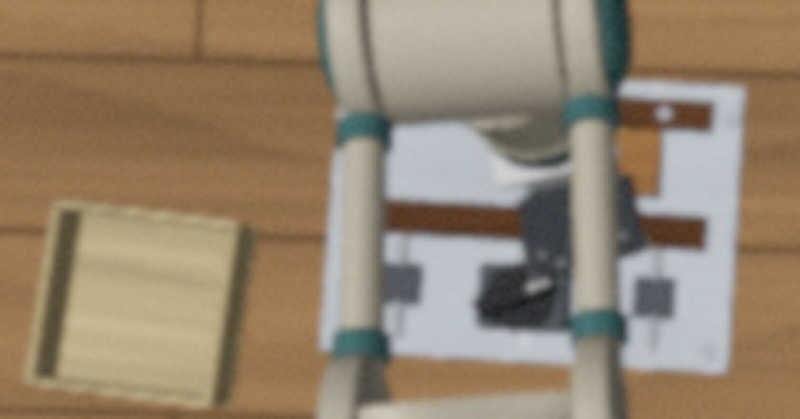

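The jaw is open and the knob wing now stands at about 112°. Next is the leftover, centred near (588, 133).

```bash
python3 -m crank '[[7.5,1,0,0,0,-4,94],[7.5,1,0,0,0,-4,94],[7.5,1,0,0,0,-4,94],[7.5,1,-30,0,0,-4,94],[7.5,1,-60,0,0,-4,94],[7.5,1,-80,0,0,-4,80],[7.5,1,-100,0,0,-4,70],[7.5,1,-115,0,0,-4,70],[7.5,1,-122,0,0,-4,70],[7.5,1,-122,0,0,-4,70]]' 35
python3 -m crank '[[0,0,0,0,0,0,50],[0,0,0,0,0,0,40],[0,0,0,0,0,0,30],[0,0,0,0,0,0,30],[0,0,0,0,0,0,30],[0,0,0,0,0,0,30],[0,0,0,0,0,0,30],[0,0,0,0,0,0,30],[0,0,40,0,0,0,30],[0,0,80,0,0,0,30]]'
```

```text
clock: 8.58
ee_pos: [0.5862, 0.1326, 0.0443]
tcp_rot: [[-0.19, 0.982, -0.002], [0.982, 0.19, -0.0], [0.0, -0.002, -1.0]]
wrist_force: [-0.5, -0.3, -0.5]
opening: 0.0704
grasp_force: 0.0
clock: 9.42
ee_pos: [0.5853, 0.1318, 0.1232]
tcp_rot: [[-0.188, 0.982, -0.008], [0.982, 0.188, -0.001], [0.0, -0.008, -1.0]]
wrist_force: [0.6, 0.5, 0.5]
opening: 0.0483
grasp_force: 32.4
```

```bash
python3 - <<'E'
from h import *
import pickle
p,_=pickle.load(open("fix.pkl","rb"));t=manip.camera_params("top");s=manip.camera_params("scene")
for a in [(158,287),(161,415)]: print("wrist",(p2w(p,a[0]*.7,a[1]*.7,.05)*1000).round(0))
for a in [(560,252),(619,250),(628,306),(563,308)]: print("scene",(p2w(s,a[0]*.7,a[1]*.7,.05)*1000).round(0))
for a in [(108,290),(179,296),(170,367),(96,360)]: print("top",(p2w(t,a[0]*.7,a[1]*.7,.05)*1000).round(0))
pose()
E
```

```text
wrist [548. 350.  50.]
wrist [436. 364.  50.]
scene [419. 390.  50.]
scene [429. 525.  50.]
scene [576. 499.  50.]
scene [564. 359.  50.]
top [547. 502.  50.]
top [539. 370.  50.]
top [408. 381.  50.]
top [417. 517.  50.]
t 9.42 tcp [585.3 131.8 123.2] yaw of x 100.82 open 48.3 grip 32.4 tilt [-0.44 -0.06]
```

```bash
python3 -m crank '[[-11,33,10,0,0,-2,30],[-22,66,20,0,0,-4,30],[-33,99,20,0,0,-6,30],[-44,132,20,0,0,-8,30],[-55,165,20,0,0,-10,30],[-66,198,20,0,0,-12,30],[-77,231,20,0,0,-13,30],[-88,264,20,0,0,-13,30],[-98,290,20,0,0,-13,30],[-105,309,20,0,0,-13,30]]'
python3 -m crank '[[0,0,0,0,0,0,30],[0,0,0,0,0,0,30],[0,0,-30,0,0,0,30],[0,0,-60,0,0,0,30],[0,0,-80,0,0,0,30],[0,0,-94,0,0,0,30],[0,0,-94,0,0,0,30],[0,0,-94,0,0,0,66],[0,0,-94,0,0,0,66],[0,0,-94,0,0,0,66]]'
python3 - <<'E'
from h import *
pose()
E
```

```text
clock: 10.25
ee_pos: [0.4812, 0.4435, 0.1444]
tcp_rot: [[0.036, 0.999, -0.001], [0.999, -0.036, -0.0], [-0.0, -0.001, -1.0]]
wrist_force: [0.3, -0.7, -1.0]
opening: 0.0482
grasp_force: 32.4
clock: 11.08
ee_pos: [0.4841, 0.4414, 0.053]
tcp_rot: [[0.039, 0.999, 0.003], [0.999, -0.039, 0.002], [0.002, 0.003, -1.0]]
wrist_force: [0.3, -0.3, -0.4]
opening: 0.0643
grasp_force: 0.0
t 11.08 tcp [484.1 441.4  53. ] yaw of x 87.79 open 64.3 grip 0.0 tilt [0.15 0.09]
```

Leftover released over the box. Before picking, I'll lift and check numerically that the crate is unchanged.

```bash
python3 -m crank '[[0,0,30,0,0,0,66],[0,0,60,0,0,0,66],[0,0,90,0,0,0,80],[5,-30,110,0,0,0,94],[10,-70,110,0,0,0,94],[10,-110,110,0,0,0,94],[10,-150,110,0,0,0,94],[10,-190,110,0,0,0,94],[10,-230,110,0,0,0,94],[10,-270,110,0,0,0,94]]' |head -2
python3 - <<'E'
from h import *
f=manip.grab_frame("top");g=cv2.resize(f,(800,600),interpolation=cv2.INTER_CUBIC);a=cv2.imread("pics/top0.png")
d=cv2.absdiff(a,g).max(2)
for n,(u,v) in dict(r1=(473,305),r2=(508,308),r3=(471,341),r4=(505,347)).items(): print(n,d[v-15:v+15,u-15:u+15].mean(),end=" ")
cv2.imwrite("pics/box1.png",cv2.resize(f[180:275,55:165],(694,600),interpolation=cv2.INTER_CUBIC)); pose()
E
```

```text
clock: 11.92
ee_pos: [0.4931, 0.1695, 0.163]
r1 2.3755555555555556 r2 2.3566666666666665 r3 2.2333333333333334 r4 2.3422222222222224 t 11.97 tcp [492.6 162.3 162.9] yaw of x 87.68 open 94.0 grip 0.0 tilt [ 0.12 -0.4 ]
```

View pics/box1.png

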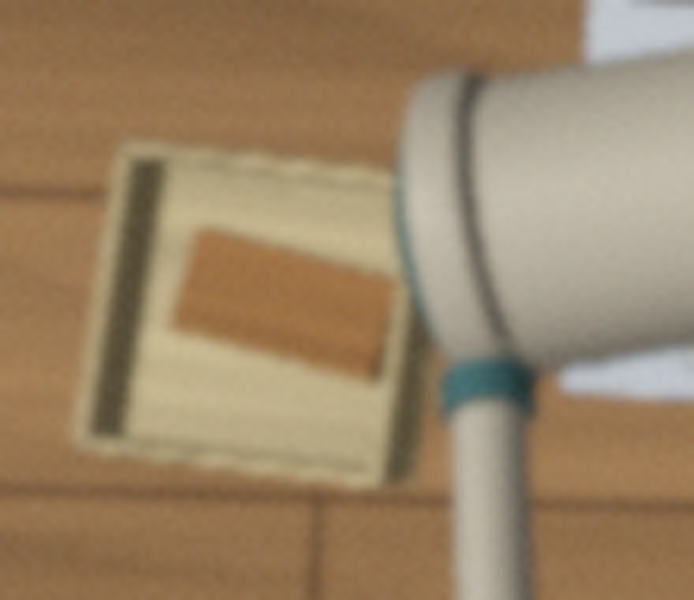

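The leftover lies in the scrap box (centre around (285,305) in the crop), and the crate is unchanged. On to rosette 1.

```bash
python3 -m crank '[[5,-38,0,0,0,-1,94],[10,-76,0,0,0,-1.7,94],[15,-114,0,0,0,-1.7,94],[20,-152,0,0,0,-1.7,94],[25,-190,0,0,0,-1.7,94],[30,-228,0,0,0,-1.7,94],[35,-266,0,0,0,-1.7,80],[40,-304,-20,0,0,-1.7,60],[45,-340,-40,0,0,-1.7,50],[45,-340,-60,0,0,-1.7,46]]' 25 |head -2
python3 -m crank '[[0,0,0,0,0,0,46],[0,0,0,0,0,0,46],[0,0,0,0,0,0,46],[0,0,0,0,0,0,46],[0,0,0,0,0,0,46],[0,0,0,0,0,0,46],[0,0,0,0,0,0,46],[0,0,0,0,0,0,46],[0,0,0,0,0,0,46],[0,0,0,0,0,0,46]]' |head -2
python3 -c "
from h import *
pose()"
```

```text
clock: 12.8
ee_pos: [0.5408, -0.176, 0.1028]
clock: 13.63
ee_pos: [0.5378, -0.1687, 0.1014]
t 13.63 tcp [ 537.8 -168.7  101.4] yaw of x 86.13 open 46.1 grip 0.0 tilt [ 0.01 -0.  ]
```

```bash
python3 -m crank '[[-0.8,-9.8,0,0,0,0,46],[-0.8,-9.8,-10,0,0,0,46],[-0.8,-9.8,-25,0,0,0,46],[-0.8,-9.8,-40,0,0,0,46],[-0.8,-9.8,-50,0,0,0,46],[-0.8,-9.8,-55.4,0,0,0,46],[-0.8,-9.8,-55.4,0,0,0,46],[-0.8,-9.8,-55.4,0,0,0,46],[-0.8,-9.8,-55.4,0,0,0,46],[-0.8,-9.8,-55.4,0,0,0,40]]' 22 
python3 -m crank '[[0,0,0,0,0,0,36],[0,0,0,0,0,0,32],[0,0,0,0,0,0,28],[0,0,0,0,0,0,26],[0,0,0,0,0,0,26],[0,0,0,0,0,0,26],[0,0,0,0,0,0,26],[0,0,0,0,0,0,26],[0,0,20,0,0,0,26],[0,0,40,0,0,0,26]]'
```

```text
clock: 14.47
ee_pos: [0.5376, -0.1789, 0.0467]
tcp_rot: [[0.068, 0.998, 0.002], [0.998, -0.068, -0.001], [-0.001, 0.002, -1.0]]
wrist_force: [0.4, -0.1, -0.2]
opening: 0.0423
grasp_force: 0.0
clock: 15.3
ee_pos: [0.5356, -0.178, 0.0847]
tcp_rot: [[0.068, 0.998, -0.004], [0.998, -0.068, 0.002], [0.002, -0.004, -1.0]]
wrist_force: [0.2, 0.6, 0.2]
opening: 0.0295
grasp_force: 22.0
```

```bash
python3 -m crank '[[0,0,20,0,0,0,26],[5,40,34,0,0,1,26],[10,80,34,0,0,2.2,26],[15,120,34,0,0,2.2,26],[20,160,34,0,0,2.2,26],[25,200,34,0,0,2.2,26],[30,240,34,0,0,2.2,26],[35,280,34,0,0,2.2,26],[40,320,34,0,0,2.2,26],[45,360,34,0,0,2.2,26]]' | tail -2
python3 -m crank '[[4,38,0,0,0,0,26],[7.7,74.2,0,0,0,0,26],[7.7,74.2,0,0,0,0,26],[7.7,74.2,0,0,0,0,26],[7.7,74.2,0,0,0,0,26],[7.7,74.2,0,0,0,0,26],[7.7,74.2,0,0,0,0,26],[7.7,74.2,0,0,0,0,26],[7.7,74.2,0,0,0,0,26],[7.7,74.2,0,0,0,0,26]]' | tail -2
python3 -c "
from h import *
pose()"
```

```text
opening: 0.0296
grasp_force: 22.0
opening: 0.0299
grasp_force: 22.0
t 16.97 tcp [589.8 254.9 120.1] yaw of x 88.26 open 29.9 grip 22.0 tilt [0.02 0.  ]
```

```bash
python3 -m crank '[[0,0.8,-15,0,0,0,26],[0,0.8,-30,0,0,0,26],[0,0.8,-45,0,0,0,26],[0,0.8,-55,0,0,0,26],[0,0.8,-62,0,0,0,26],[0,0.8,-66,0,0,0,26],[0,0.8,-67.5,0,0,0,26],[0,0.8,-67.5,0,0,0,26],[0,0.8,-67.5,0,0,0,26],[0,0.8,-67.5,0,0,0,26]]' 
python3 -m crank '[[0,0,0,0,0,0,32],[0,0,0,0,0,0,36],[0,0,0,0,0,0,42],[0,0,0,0,0,0,46],[0,0,0,0,0,0,46],[0,0,20,0,0,0,46],[0,0,45,0,0,0,46],[0,0,70,0,0,0,46],[-5,-35,70,0,0,0,46],[-10,-70,70,0,0,0,46]]' | head -2
```

```text
clock: 17.8
ee_pos: [0.5902, 0.2566, 0.053]
tcp_rot: [[0.029, 1.0, 0.002], [1.0, -0.029, 0.0], [0.001, 0.002, -1.0]]
wrist_force: [0.4, -0.2, 0.1]
opening: 0.03
grasp_force: 22.0
clock: 18.63
ee_pos: [0.5812, 0.1874, 0.1244]
```

```bash
python3 -m crank '[[-4,-40,0,0,0,-2,46],[-8,-80,0,0,0,-4,46],[-12,-120,0,0,0,-6,46],[-16,-160,0,0,0,-8,46],[-20,-200,0,0,0,-9.2,46],[-24,-240,0,0,0,-9.2,46],[-28,-280,0,0,0,-9.2,46],[-32,-320,0,0,0,-9.2,46],[-36,-360,0,0,0,-9.2,46],[-40,-400,0,0,0,-9.2,46]]' | head -2
python3 -m crank '[[-5.6,-32,0,0,0,0,46],[-5.6,-32,-20,0,0,0,46],[-5.6,-32,-20,0,0,0,46],[-5.6,-32,-20,0,0,0,46],[-5.6,-32,-20,0,0,0,46],[-5.6,-32,-20,0,0,0,46],[-5.6,-32,-20,0,0,0,46],[-5.6,-32,-20,0,0,0,46],[-5.6,-32,-20,0,0,0,46],[-5.6,-32,-20,0,0,0,46]]' | head -2
python3 - <<'E'
from h import *
pose();p=manip.camera_params("wrist");f=manip.grab_frame("wrist")
cv2.imwrite("pics/c2.png",f[60:300])
for k,w in dict(r2=(534.2,-246.3),r3=(470,-177.3),r4=(462.5,-239.2)).items(): print(k,w2p(p,(w[0]/1e3,w[1]/1e3,.042)).round(0))
E
```

```text
clock: 19.47
ee_pos: [0.5391, -0.2155, 0.1226]
clock: 20.3
ee_pos: [0.5343, -0.2452, 0.1027]
t 20.3 tcp [ 534.3 -245.2  102.7] yaw of x 79.17 open 45.9 grip 0.0 tilt [ 0.03 -0.02]
r2 [275. 229.]
r3 [164. 152.]
r4 [177. 238.]
```

View pics/c2.png

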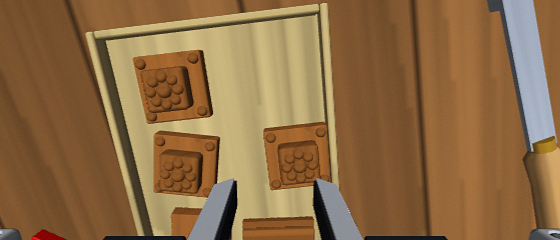

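Rosette 2 seems displaced: its flower is at about (298,160) in the crop, against a predicted (275,169). I'll enlarge to measure again.

```bash
python3 - <<'E'
from h import *
f=manip.grab_frame("wrist")
cv2.imwrite("pics/c3.png",cv2.resize(f[95:280,120:345],(729,600),interpolation=cv2.INTER_CUBIC))
E
```

```text
(no output)
```

View pics/c3.png

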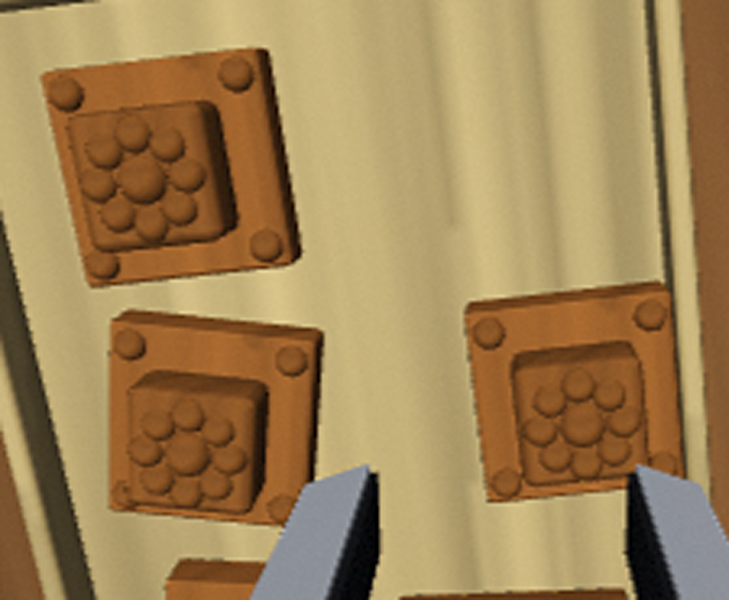

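```bash
cat >> h.py <<'E'
def meas(p,off,s,fl,cs,ztop):
    g=lambda a,z:p2w(p,(a[0]+.5)/s-.5+off[0],(a[1]+.5)/s-.5+off[1],z)[:2]*1000
    q=[g(c,ztop) for c in cs]; e=q[0]-q[1]; a=np.degrees(np.arctan2(e[1],e[0]))%90
    print("flower",g(fl,ztop+.022).round(1),"base",((q[0]+q[2])/2).round(1),"len",np.hypot(*e).round(1),"yaw mod 90",a.round(1),"other",(np.degrees(np.arctan2(*(q[1]-q[2])[::-1]))%90).round(1))
E
python3 - <<'E'
from h import *
p=manip.camera_params("wrist")
for fl,c in [((583,422),[(470,316),(669,295),(684,480),(490,503)]),((141,183),[(43,76),(262,50),(296,263),(91,287)]),((188,453),[(110,325),(318,345),(310,524),(110,510)])]: meas(p,(120,95),3.24,fl,c,.020)
E
```

```text
flower [ 552.3 -246.5] base [ 552.7 -248.6] len 47.7 yaw mod 90 85.3 other 86.2
flower [ 469.9 -176.5] base [ 469.9 -176.4] len 50.0 yaw mod 90 85.6 other 85.0
flower [ 463.2 -237. ] base [ 462.5 -238.5] len 50.0 yaw mod 90 73.4 other 73.9
```

Rosette 2 has been knocked to (552.4, −247.2), yaw −4.3°. The others have not moved.

```bash
python3 -m crank '[[9,-1,0,0,0,3,46],[18,-2,0,0,0,6.5,46],[18,-2,0,0,0,6.5,46],[18,-2,-20,0,0,6.5,46],[18,-2,-35,0,0,6.5,46],[18,-2,-48,0,0,6.5,46],[18,-2,-56,0,0,6.5,46],[18,-2,-56.5,0,0,6.5,46],[18,-2,-56.5,0,0,6.5,46],[18,-2,-56.5,0,0,6.5,46]]' 22 
python3 -m crank '[[0,0,0,0,0,0,36],[0,0,0,0,0,0,32],[0,0,0,0,0,0,28],[0,0,0,0,0,0,26],[0,0,0,0,0,0,26],[0,0,0,0,0,0,26],[0,0,0,0,0,0,26],[0,0,0,0,0,0,26],[0,0,20,0,0,0,26],[0,0,40,0,0,0,26]]'
python3 -m crank '[[0,0,34,0,0,0,26],[3,40,34,0,0,1,26],[6,80,34,0,0,2.4,26],[9,120,34,0,0,2.4,26],[12,160,34,0,0,2.4,26],[15,200,34,0,0,2.4,26],[18,240,34,0,0,2.4,26],[21,280,34,0,0,2.4,26],[24,320,34,0,0,2.4,26],[27,360,34,0,0,2.4,26]]' | tail -2
python3 -m crank '[[4,38,0,0,0,0,26],[8,76,0,0,0,0,26],[9,91,0,0,0,0,26],[9,91,0,0,0,0,26],[9,91,0,0,0,0,26],[9,91,0,0,0,0,26],[9,91,0,0,0,0,26],[9,91,0,0,0,0,26],[9,91,0,0,0,0,26],[9,91,0,0,0,0,26]]' | tail -2
python3 -c "
from h import *
pose()"
```

```text
clock: 21.23
ee_pos: [0.5524, -0.2479, 0.0466]
tcp_rot: [[0.077, 0.997, 0.001], [0.997, -0.077, -0.001], [-0.001, 0.001, -1.0]]
wrist_force: [-0.1, -0.4, 0.1]
opening: 0.0461
grasp_force: 0.0
clock: 22.07
ee_pos: [0.5508, -0.2468, 0.0847]
tcp_rot: [[0.076, 0.997, -0.004], [0.997, -0.076, 0.002], [0.002, -0.004, -1.0]]
wrist_force: [-0.1, 0.7, 0.2]
opening: 0.03
grasp_force: 22.0
opening: 0.0296
grasp_force: 22.0
opening: 0.0295
grasp_force: 22.0
t 23.73 tcp [588.2 202.4 120. ] yaw of x 87.94 open 29.5 grip 22.0 tilt [ 0.01 -0.  ]
```

```bash
python3 -m crank '[[0,-0.7,-15,0,0,0.2,26],[0,-0.7,-30,0,0,0.2,26],[0,-0.7,-45,0,0,0.2,26],[0,-0.7,-55,0,0,0.2,26],[0,-0.7,-62,0,0,0.2,26],[0,-0.7,-66,0,0,0.2,26],[0,-0.7,-67.5,0,0,0.2,26],[0,-0.7,-67.5,0,0,0.2,26],[0,-0.7,-67.5,0,0,0.2,26],[0,-0.7,-67.5,0,0,0.2,26]]' 
python3 -m crank '[[0,0,0,0,0,0,32],[0,0,0,0,0,0,36],[0,0,0,0,0,0,42],[0,0,0,0,0,0,46],[0,0,0,0,0,0,46],[0,0,20,0,0,0,46],[0,0,45,0,0,0,46],[0,0,70,0,0,0,46],[-10,-35,70,0,0,0,46],[-20,-70,70,0,0,0,46]]' | head -2
python3 -m crank '[[-10,-38,0,0,0,-2,46],[-20,-76,0,0,0,-2.5,46],[-30,-114,0,0,0,-2.5,46],[-40,-152,0,0,0,-2.5,46],[-50,-190,0,0,0,-2.5,46],[-60,-228,0,0,0,-2.5,46],[-70,-266,0,0,0,-2.5,46],[-80,-290,0,0,0,-2.5,46],[-90,-300,0,0,0,-2.5,46],[-98,-309,0,0,0,-2.5,46]]' | head -2
python3 -m crank '[[0,0,-20,0,0,0,46],[0,0,-20,0,0,0,46],[0,0,-20,0,0,0,46],[0,0,-20,0,0,0,46],[0,0,-20,0,0,0,46],[0,0,-20,0,0,0,46],[0,0,-20,0,0,0,46],[0,0,-20,0,0,0,46],[0,0,-20,0,0,0,46],[0,0,-20,0,0,0,46]]' | head -2
python3 - <<'E'
from h import *
pose()
f=manip.grab_frame("top");g=cv2.resize(f,(800,600),interpolation=cv2.INTER_CUBIC);a=cv2.imread("pics/top0.png")
d=cv2.absdiff(a,g).max(2)
for n,(u,v) in dict(r3=(471,341),r4=(505,347)).items(): print(n,d[v-15:v+15,u-15:u+15].mean(),end=" ")
cv2.imwrite("pics/top3.png",np.hstack([cv2.resize(f[165:255,140:260],(400,300),interpolation=cv2.INTER_CUBIC),cv2.resize(f[185:275,310:430],(400,300),interpolation=cv2.INTER_CUBIC)]))
E
```

```text
clock: 24.57
ee_pos: [0.5886, 0.2029, 0.053]
tcp_rot: [[0.031, 1.0, 0.002], [1.0, -0.031, 0.0], [0.0, 0.002, -1.0]]
wrist_force: [-0.4, -0.8, 0.1]
opening: 0.03
grasp_force: 22.0
clock: 25.4
ee_pos: [0.5697, 0.1335, 0.1243]
clock: 26.23
ee_pos: [0.4692, -0.1778, 0.1224]
clock: 27.07
ee_pos: [0.4701, -0.1762, 0.1025]
t 27.07 tcp [ 470.1 -176.2  102.5] yaw of x 85.74 open 45.6 grip 0.0 tilt [ 0.01 -0.01]
r3 52.2 r4 65.84
```

View pics/top3.png

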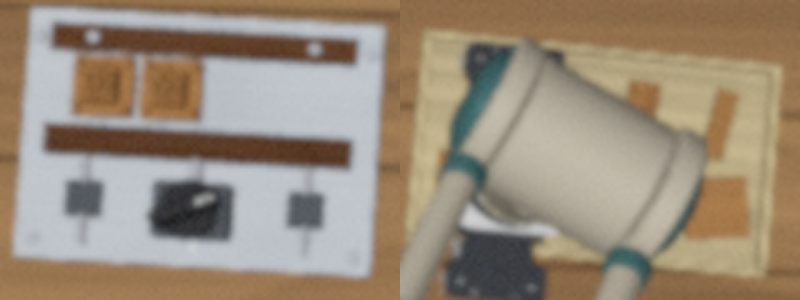

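Two blocks sit well in the fixture, at crop (103,87) and (170,87). Rosette 3 next.

```bash
python3 -m crank '[[0,-0.6,-15,0,0,0,46],[0,-0.6,-30,0,0,0,46],[0,-0.6,-45,0,0,0,46],[0,-0.6,-52,0,0,0,46],[0,-0.6,-56.5,0,0,0,46],[0,-0.6,-56.5,0,0,0,46],[0,-0.6,-56.5,0,0,0,46],[0,-0.6,-56.5,0,0,0,46],[0,-0.6,-56.5,0,0,0,46],[0,-0.6,-56.5,0,0,0,40]]' 22 
python3 -m crank '[[0,0,0,0,0,0,36],[0,0,0,0,0,0,32],[0,0,0,0,0,0,28],[0,0,0,0,0,0,26],[0,0,0,0,0,0,26],[0,0,0,0,0,0,26],[0,0,0,0,0,0,26],[0,0,0,0,0,0,26],[0,0,20,0,0,0,26],[0,0,40,0,0,0,26]]'
python3 -m crank '[[0,0,34,0,0,0,26],[12,36,34,0,0,1,26],[24,72,34,0,0,2.5,26],[36,108,34,0,0,2.5,26],[48,144,34,0,0,2.5,26],[60,180,34,0,0,2.5,26],[72,216,34,0,0,2.5,26],[84,252,34,0,0,2.5,26],[96,288,34,0,0,2.5,26],[108,310,34,0,0,2.5,26]]' | tail -2
python3 -m crank '[[8.4,14.5,0,0,0,0,26],[8.4,14.5,0,0,0,0,26],[8.4,14.5,0,0,0,0,26],[8.4,14.5,0,0,0,0,26],[8.4,14.5,0,0,0,0,26],[8.4,14.5,0,0,0,0,26],[8.4,14.5,0,0,0,0,26],[8.4,14.5,0,0,0,0,26],[8.4,14.5,0,0,0,0,26],[8.4,14.5,0,0,0,0,26]]' | tail -2
python3 -c "
from h import *
pose()"
```

```text
clock: 27.95
ee_pos: [0.4705, -0.1771, 0.0465]
tcp_rot: [[0.075, 0.997, 0.001], [0.997, -0.075, -0.001], [-0.001, 0.001, -1.0]]
wrist_force: [0.3, 0.1, 0.0]
opening: 0.0422
grasp_force: 0.0
clock: 28.78
ee_pos: [0.4689, -0.1763, 0.0851]
tcp_rot: [[0.075, 0.997, -0.003], [0.997, -0.075, 0.002], [0.002, -0.003, -1.0]]
wrist_force: [-0.1, -0.3, -0.3]
opening: 0.0298
grasp_force: 22.0
opening: 0.0297
grasp_force: 22.0
opening: 0.0295
grasp_force: 22.0
t 30.45 tcp [586.5 147.3 120. ] yaw of x 88.2 open 29.5 grip 22.0 tilt [ 0.02 -0.  ]
```

```bash
python3 -m crank '[[0,0.4,-15,0,0,0,26],[0,0.4,-30,0,0,0,26],[0,0.4,-45,0,0,0,26],[0,0.4,-55,0,0,0,26],[0,0.4,-62,0,0,0,26],[0,0.4,-66,0,0,0,26],[0,0.4,-67.5,0,0,0,26],[0,0.4,-67.5,0,0,0,26],[0,0.4,-67.5,0,0,0,26],[0,0.4,-67.5,0,0,0,26]]' | tail -2
python3 -m crank '[[0,0,0,0,0,0,32],[0,0,0,0,0,0,36],[0,0,0,0,0,0,42],[0,0,0,0,0,0,46],[0,0,0,0,0,0,46],[0,0,20,0,0,0,46],[0,0,45,0,0,0,46],[0,0,70,0,0,0,46],[-10,-35,70,0,0,0,46],[-20,-70,70,0,0,0,46]]' | head -2
python3 -m crank '[[-12,-36,0,0,0,-3,46],[-24,-72,0,0,0,-6,46],[-36,-108,0,0,0,-9,46],[-48,-144,0,0,0,-12,46],[-60,-180,0,0,0,-14.5,46],[-72,-216,0,0,0,-14.5,46],[-84,-252,0,0,0,-14.5,46],[-94,-282,0,0,0,-14.5,46],[-102,-306,0,0,0,-14.5,46],[-103.7,-315.7,0,0,0,-14.5,46]]' | head -2
python3 -m crank '[[0,0,-20,0,0,0,46],[0,0,-20,0,0,0,46],[0,0,-20,0,0,0,46],[0,0,-20,0,0,0,46],[0,0,-20,0,0,0,46],[0,0,-20,0,0,0,46],[0,0,-20,0,0,0,46],[0,0,-20,0,0,0,46],[0,0,-20,0,0,0,46],[0,0,-20,0,0,0,46]]' | head -2
python3 -c "
from h import *
pose()"
```

```text
opening: 0.0297
grasp_force: 22.0
clock: 32.12
ee_pos: [0.5681, 0.0786, 0.1244]
clock: 32.95
ee_pos: [0.4617, -0.2408, 0.1225]
clock: 33.78
ee_pos: [0.4628, -0.2376, 0.1025]
t 33.78 tcp [ 462.8 -237.6  102.5] yaw of x 73.74 open 46.1 grip 0.0 tilt [ 0.01 -0.01]
```

```bash
python3 -m crank '[[0,-0.4,-15,0,0,0,46],[0,-0.4,-30,0,0,0,46],[0,-0.4,-45,0,0,0,46],[0,-0.4,-52,0,0,0,46],[0,-0.4,-56.5,0,0,0,46],[0,-0.4,-56.5,0,0,0,46],[0,-0.4,-56.5,0,0,0,46],[0,-0.4,-56.5,0,0,0,46],[0,-0.4,-56.5,0,0,0,46],[0,-0.4,-56.5,0,0,0,40]]' 22 | tail -2
python3 -m crank '[[0,0,0,0,0,0,36],[0,0,0,0,0,0,32],[0,0,0,0,0,0,28],[0,0,0,0,0,0,26],[0,0,0,0,0,0,26],[0,0,0,0,0,0,26],[0,0,0,0,0,0,26],[0,0,0,0,0,0,26],[0,0,20,0,0,0,26],[0,0,40,0,0,0,26]]'
python3 -m crank '[[0,0,34,0,0,0,26],[12,36,34,0,0,3,26],[24,72,34,0,0,6,26],[36,108,34,0,0,9,26],[48,144,34,0,0,12,26],[60,180,34,0,0,14.5,26],[72,216,34,0,0,14.5,26],[84,252,34,0,0,14.5,26],[96,288,34,0,0,14.5,26],[108,310,34,0,0,14.5,26]]' | tail -2
python3 -m crank '[[14,21.7,0,0,0,0,26],[14,21.7,0,0,0,0,26],[14,21.7,0,0,0,0,26],[14,21.7,0,0,0,0,26],[14,21.7,0,0,0,0,26],[14,21.7,0,0,0,0,26],[14,21.7,0,0,0,0,26],[14,21.7,0,0,0,0,26],[14,21.7,0,0,0,0,26],[14,21.7,0,0,0,0,26]]' | tail -2
python3 -c "
from h import *
pose()"
```

```text
opening: 0.0421
grasp_force: 0.0
clock: 35.45
ee_pos: [0.4617, -0.2373, 0.085]
tcp_rot: [[0.28, 0.96, -0.003], [0.96, -0.28, 0.002], [0.001, -0.003, -1.0]]
wrist_force: [0.5, -0.9, -1.1]
opening: 0.0303
grasp_force: 22.0
opening: 0.0301
grasp_force: 22.0
opening: 0.0296
grasp_force: 22.0
t 37.12 tcp [584.7  93.3 120.1] yaw of x 88.2 open 29.6 grip 22.0 tilt [0.02 0.  ]
```

```bash
python3 -m crank '[[0,0.4,-15,0,0,0,26],[0,0.4,-30,0,0,0,26],[0,0.4,-45,0,0,0,26],[0,0.4,-55,0,0,0,26],[0,0.4,-62,0,0,0,26],[0,0.4,-66,0,0,0,26],[0,0.4,-67.5,0,0,0,26],[0,0.4,-67.5,0,0,0,26],[0,0.4,-67.5,0,0,0,26],[0,0.4,-67.5,0,0,0,26]]' | tail -2
python3 -m crank '[[0,0,0,0,0,0,32],[0,0,0,0,0,0,36],[0,0,0,0,0,0,42],[0,0,0,0,0,0,46],[0,0,0,0,0,0,46],[0,0,20,0,0,0,46],[0,0,45,0,0,0,46],[0,0,75,0,0,0,46],[0,0,110,0,0,0,46],[0,0,140,0,0,0,46]]' | head -2
python3 -m crank '[[-5,30,30,0,0,0,60],[-10,60,40,0,0,0,70],[-15,90,40,0,0,0,80],[-20,110,40,0,0,0,94],[-20,120,40,0,0,0,94],[-20,120,40,0,0,0,94],[-20,120,40,0,0,0,94],[-20,120,40,0,0,0,94],[-20,120,40,0,0,0,94],[-20,120,40,0,0,0,94]]' | head -2
python3 - <<'E'
from h import *
pose();import pickle
p=manip.camera_params("wrist");f=manip.grab_frame("wrist");pickle.dump((p,f),open("fix3.pkl","wb"))
cv2.imwrite("pics/fix3.png",cv2.resize(f,(800,600),interpolation=cv2.INTER_CUBIC))
E
```

```text
opening: 0.0293
grasp_force: 22.0
clock: 38.78
ee_pos: [0.5848, 0.094, 0.1943]
clock: 39.62
ee_pos: [0.5651, 0.2128, 0.2322]
t 39.62 tcp [565.1 212.8 232.2] yaw of x 88.14 open 93.9 grip 0.0 tilt [-0.01 -0.03]
```

View pics/fix3.png

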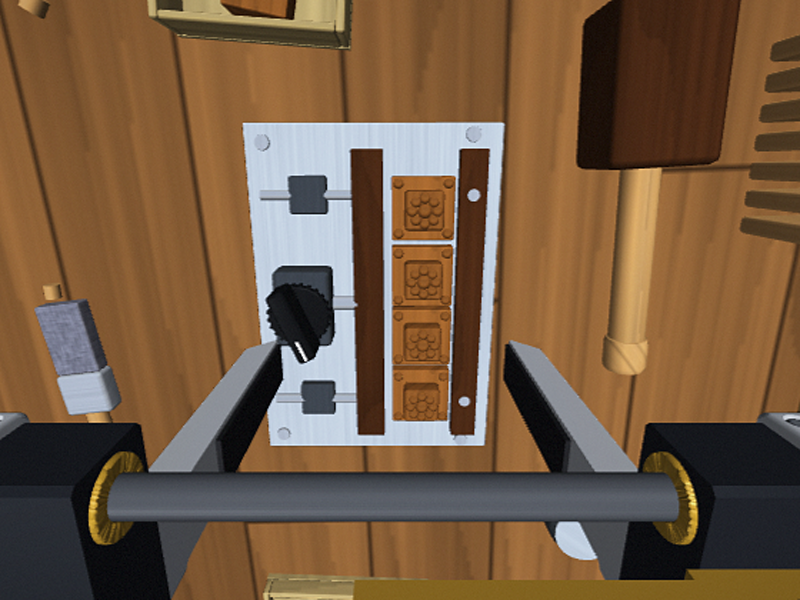

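All four rosettes lie flat in a row between the jaw and the fence, at x≈423 and y≈210, 275, 337 and 393. Back to the knob to tighten it.

```bash
python3 -m crank '[[-35,-15,0,0,0,6,94],[-74.7,-31.6,0,0,0,12,94],[-74.7,-31.6,-30,0,0,18,80],[-74.7,-31.6,-60,0,0,24,70],[-74.7,-31.6,-90,0,0,24,60],[-74.7,-31.6,-110,0,0,24,50],[-74.7,-31.6,-130,0,0,24,50],[-74.7,-31.6,-145,0,0,24,50],[-74.7,-31.6,-155,0,0,24,50],[-74.7,-31.6,-155,0,0,24,50]]' 55 |head -2
python3 -m crank '[[0,0,0,0,0,0,50],[0,0,0,0,0,0,30],[0,0,0,0,0,0,10],[0,0,0,0,0,0,5],[0,0,0,0,0,0,5],[0,0,0,0,0,0,5],[0,0,0,0,0,0,5],[0,0,0,0,0,0,5],[0,0,0,0,0,0,5],[0,0,0,0,0,0,5]]'
python3 -m crank '[[0,0,0,0,0,-6,5],[0,0,0,0,0,-12,5],[0,0,0,0,0,-18,5],[0,0,0,0,0,-24,5],[0,0,0,0,0,-30,5],[0,0,0,0,0,-36,5],[0,0,0,0,0,-42,5],[0,0,0,0,0,-48,5],[0,0,0,0,0,-54,5],[0,0,0,0,0,-60,5]]'
python3 -m crank '[[0,0,0,0,0,-6,5],[0,0,0,0,0,-12,5],[0,0,0,0,0,-18,5],[0,0,0,0,0,-24,5],[0,0,0,0,0,-30,5],[0,0,0,0,0,-36,5],[0,0,0,0,0,-42,5],[0,0,0,0,0,-48,5],[0,0,0,0,0,-52,5],[0,0,0,0,0,-52,5]]'
```

```text
clock: 40.5
ee_pos: [0.4888, 0.1816, 0.0755]
clock: 41.33
ee_pos: [0.4901, 0.1824, 0.0777]
tcp_rot: [[-0.378, 0.926, 0.0], [0.926, 0.378, 0.0], [-0.0, 0.0, -1.0]]
wrist_force: [-0.2, -0.1, 4.5]
opening: 0.0139
grasp_force: 55.0
clock: 42.17
ee_pos: [0.4908, 0.1823, 0.0777]
tcp_rot: [[0.616, 0.788, 0.002], [0.788, -0.616, -0.0], [0.001, 0.002, -1.0]]
wrist_force: [1.3, -0.9, 3.4]
opening: 0.0139
grasp_force: 55.0
clock: 43.0
ee_pos: [0.4911, 0.1817, 0.0777]
tcp_rot: [[1.0, 0.004, 0.002], [0.004, -1.0, -0.001], [0.002, 0.002, -1.0]]
wrist_force: [1.0, -3.7, 2.9]
opening: 0.0138
grasp_force: 55.0
```

Now regrip a half turn round.

```bash
python3 -m crank '[[0,0,0,0,0,0,25],[0,0,0,0,0,0,45],[0,0,0,0,0,0,50],[0,0,20,0,0,0,50],[0,0,45,0,0,0,50],[0,0,45,0,0,7,50],[0,0,45,0,0,14,50],[0,0,45,0,0,21,50],[0,0,45,0,0,28,50],[0,0,45,0,0,35,50]]' |head -2
python3 -m crank '[[0,0,0,0,0,7,50],[0,0,0,0,0,14,50],[0,0,0,0,0,21,50],[0,0,0,0,0,28,50],[0,0,0,0,0,35,50],[0,0,0,0,0,42,50],[0,0,0,0,0,49,50],[0,0,0,0,0,56,50],[0,0,0,0,0,63,50],[0,0,0,0,0,70,50]]' |head -2
python3 -m crank '[[0,0,0,0,0,7,50],[0,0,0,0,0,14,50],[0,0,0,0,0,21,50],[0,0,0,0,0,28,50],[0,0,0,0,0,35,50],[0,0,0,0,0,42,50],[0,0,0,0,0,49,50],[0,0,0,0,0,56,50],[0,0,0,0,0,63,50],[0,0,0,0,0,70,50]]' |head -2
python3 -m crank '[[0,0,0,0,0,5,50],[0,0,0,0,0,5,50],[0,0,0,0,0,5,50],[0,0,0,0,0,5,50],[0,0,0,0,0,5,50],[0,0,0,0,0,5,50],[0,0,0,0,0,5,50],[0,0,0,0,0,5,50],[0,0,0,0,0,5,50],[0,0,0,0,0,5,50]]' |head -2
python3 -c "
from h import *
pose()"
```

```text
clock: 43.83
ee_pos: [0.4896, 0.1827, 0.1222]
clock: 44.67
ee_pos: [0.4896, 0.1827, 0.1221]
clock: 45.5
ee_pos: [0.4896, 0.1827, 0.1221]
clock: 46.33
ee_pos: [0.4901, 0.1824, 0.1224]
t 46.33 tcp [490.1 182.4 122.4] yaw of x -179.78 open 50.2 grip 0.0 tilt [0.01 0.01]
```

```bash
python3 -m crank '[[0.3,-0.9,-20,0,0,0,50],[0.3,-0.9,-35,0,0,0,50],[0.3,-0.9,-44.7,0,0,0,50],[0.3,-0.9,-44.7,0,0,0,50],[0.3,-0.9,-44.7,0,0,0,30],[0.3,-0.9,-44.7,0,0,0,10],[0.3,-0.9,-44.7,0,0,0,5],[0.3,-0.9,-44.7,0,0,0,5],[0.3,-0.9,-44.7,0,0,0,5],[0.3,-0.9,-44.7,0,0,0,5]]' 55
python3 -m crank '[[0,0,0,0,0,0,5],[0,0,0,0,0,-5,5],[0,0,0,0,0,-10,5],[0,0,0,0,0,-15,5],[0,0,0,0,0,-20,5],[0,0,0,0,0,-25,5],[0,0,0,0,0,-30,5],[0,0,0,0,0,-35,5],[0,0,0,0,0,-40,5],[0,0,0,0,0,-45,5]]'
python3 -c "
from h import *
print(pose()['wrist_torque'])"
python3 -m crank '[[0,0,0,0,0,-5,5],[0,0,0,0,0,-10,5],[0,0,0,0,0,-15,5],[0,0,0,0,0,-20,5],[0,0,0,0,0,-25,5],[0,0,0,0,0,-30,5],[0,0,0,0,0,-35,5],[0,0,0,0,0,-40,5],[0,0,0,0,0,-45,5],[0,0,0,0,0,-50,5]]'
python3 -c "
from h import *
print(pose()['wrist_torque'])"
```

```text
clock: 47.17
ee_pos: [0.4906, 0.1816, 0.0781]
tcp_rot: [[-1.0, -0.004, 0.001], [-0.004, 1.0, 0.0], [-0.001, 0.0, -1.0]]
wrist_force: [0.7, 0.6, 1.4]
opening: 0.0134
grasp_force: 49.2
clock: 48.0
ee_pos: [0.4906, 0.1814, 0.0782]
tcp_rot: [[-0.707, 0.707, 0.001], [0.707, 0.707, -0.0], [-0.001, 0.0, -1.0]]
wrist_force: [0.3, -0.6, 1.9]
opening: 0.0132
grasp_force: 55.0
t 48.0 tcp [490.6 181.4  78.2] yaw of x 135.01 open 13.2 grip 55.0 tilt [ 0.05 -0.01]
[-0.03977603 -0.11402543  0.094286  ]
clock: 48.83
ee_pos: [0.4903, 0.1813, 0.0781]
tcp_rot: [[0.086, 0.996, 0.0], [0.996, -0.086, -0.001], [-0.001, 0.0, -1.0]]
wrist_force: [-0.7, -1.1, 2.2]
opening: 0.0135
grasp_force: 55.0
t 48.83 tcp [490.3 181.3  78.1] yaw of x 85.04 open 13.5 grip 55.0 tilt [ 0.01 -0.04]
[-0.15133425  0.10075652  0.18539414]
```

```bash
python3 -m crank '[[0,0,0,0,0,-4,5],[0,0,0,0,0,-8,5],[0,0,0,0,0,-12,5],[0,0,0,0,0,-16,5],[0,0,0,0,0,-20,5],[0,0,0,0,0,-24,5],[0,0,0,0,0,-28,5],[0,0,0,0,0,-32,5],[0,0,0,0,0,-36,5],[0,0,0,0,0,-40,5]]' | head -3
python3 -c "
from h import *
print(pose()['wrist_torque'])"
python3 -m crank '[[0,0,0,0,0,0,25],[0,0,0,0,0,0,45],[0,0,0,0,0,0,60],[0,0,0,0,0,0,60],[0,0,30,0,0,0,60],[0,0,60,0,0,0,60],[0,0,100,0,0,0,60],[-30,-35,120,0,0,0,60],[-60,-70,140,0,0,0,60],[-90,-105,140,0,0,0,60]]' |head -2
python3 -m crank '[[0,-40,0,0,0,0,94],[0,-80,0,0,0,0,94],[0,-120,0,0,0,0,94],[0,-160,0,0,0,0,94],[0,-200,0,0,0,0,94],[0,-240,0,0,0,0,94],[0,-280,0,0,0,0,94],[0,-280,0,0,0,0,94],[0,-280,0,0,0,0,94],[0,-280,0,0,0,0,94]]' |head -2
python3 - <<'E'
from h import *
f=manip.grab_frame("top");cv2.imwrite("pics/end1.png",cv2.resize(f[100:280,60:300],(800,600),interpolation=cv2.INTER_CUBIC))
E
```

```text
clock: 49.67
ee_pos: [0.4901, 0.1814, 0.0781]
tcp_rot: [[0.706, 0.708, -0.0], [0.708, -0.706, -0.001], [-0.0, 0.0, -1.0]]
t 49.67 tcp [490.1 181.4  78.1] yaw of x 45.08 open 13.4 grip 55.0 tilt [-0.01 -0.03]
[-0.08672664  0.25019744  0.21631363]
clock: 50.5
ee_pos: [0.4148, 0.0917, 0.218]
clock: 51.33
ee_pos: [0.4132, -0.1875, 0.2151]
```

View pics/end1.png

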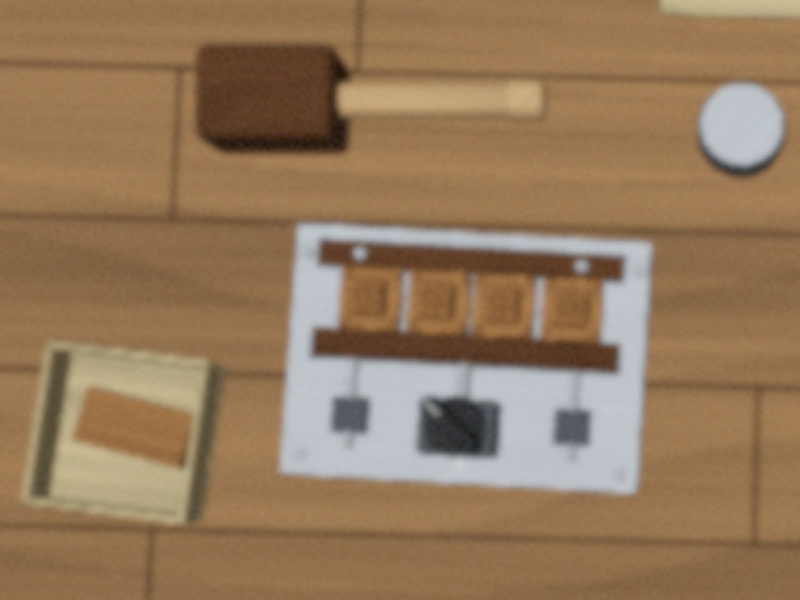

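The picture shows all four blocks clamped between the jaw and the fence, and the leftover in the box. The knob torque levelled off at 0.216 N m, which is the slip torque. Handing in.

```bash
python3 -c "
from bench import manip
print(manip.hand_in())"
```

```text
the job is handed in; nothing more can be done
None
```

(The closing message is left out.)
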